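# Refill the sprung cup dispenser

### The job

Refill the cup dispenser: put the two washed cups from the draining mat into it, mouth down over the cup that is already there, and press the pile down gently against its spring until the lip of each cup has clicked in under the four white tabs and the pile stays down by itself. Leave the mug, the glass and the tin where they are.

Things in the scene. Friction and masses are not known exactly. Their poses are not given: they have to be found in the camera images.
- dispenser: steel countertop dispenser for three cups, fixed to the worktop; origin at the centre of its foot on the worktop, z up along its axis. Round base 152 mm across, six upright rods, a collar on top. Pressing needs 4 to 7 N for the spring, peaking at 10 to 13 N as a lip passes the tabs; a pull of about 13 N draws the top cup out again, less when the pile is full.
- collar (a point): centre of the top of the collar, 122 mm above the worktop: ring 116 mm across with a 90 mm opening, lead-in at the top; four black spring housings stick out to 73 mm from the axis. A cup set on the pile but not pressed has its mouth about 4 mm above this point.
- tabs (a point): on the axis, at the lower edge of the four white spring tabs inside the collar, 106 mm above the worktop. They reach in to 38 mm from the axis, sloped on top: a lip pressed down pushes them aside and clicks under them once the cup's mouth is 99 mm or less above the worktop (resting cup pressed down 27 mm). Released, the spring lifts the lip against the tabs: mouth at 101 mm.
- platform (a joint): travel in m of the black spring-loaded platform under the pile: 0 at its top stop (one cup loaded), growing downward; with one more cup clicked in 0.025, with two more 0.051; bottom stop 0.064. The spring pushes up with 4.5 N at 0, plus 50 N/m.
- cup_in: the cup already in the dispenser, made like cup_a; origin at the centre of its mouth, at first 100 mm above the worktop. A cup put over it nests with its mouth 26 mm higher, foot on foot, with 1 to 2 mm of side play; the tapered insides centre it, so 5 mm off is caught.
- cup_a: washed teal stacking cup, mouth down on the left part of a grey ribbed draining mat (190 x 270 mm, top 6 mm above the worktop). 84 mm high, 90 g. Origin: centre of the mouth (its lowest plane), z up to the foot. Lip 84 mm across, 5 mm thick; body tapers to 60 mm; from 60 to 84 mm height a straight round foot 52 mm across, flat on top: grasp it there.
- cup_b: washed teal stacking cup, mouth down on the right part of the draining mat: same make, size, origin and axes as cup_a.
- mug: striped white mug, 86 mm wide, 90 mm high, with a handle; origin at the centre of the underside. Bystander.
- water_glass: clear drinking glass, 81 mm across, 92 mm high; origin at the centre of the underside. Bystander.
- tuna_tin: small round food tin, 75 mm across, 58 mm high; origin at the centre of the underside. Bystander.

How it is judged:
By the outcome, as a careful person would: the job done as asked, in the order asked, and still so for the second after the job is handed in, with the robot touching nothing.
It also fails if it takes over 61 s, if anything falls off the work surface, if the arm or the gripper's body presses on something with over 40 N, if the wrist force passes 120 N, or if a joint passes its speed limit or range.

### The arm

A 6-joint arm with a two-finger parallel gripper is mounted at the origin on a cart in front of the work surface, level with it; the furniture and walls round the work are solid. World frame = base frame: x ahead of the robot, y to its left, z up, the work surface at z = 0. Lengths are in m, angles in rad, forces in N, time in s.
With the tool pointing down it reaches from about 0.425 to 0.95 m from the base axis. Payload 3.5 kg.
Tool frame: the origin (TCP) lies midway between the tips of the shut fingers; the grasp point (between the pads) lies 19 mm behind it (grasp_offset is the distance from the TCP to the grasp point, in m); z points along the fingers, y is the line along which they close (so a half turn about z gives the same grasp; the last joint's range is limited). The gripper opens to 85 mm and grips with 20 to 120 N. Pads are 22 mm wide; open, the fingers measure 114 mm over their backs; the gripper's body (76 mm by 85 mm) begins 54 mm behind the grasp point. The pads swing forward as they close: fully open they stand 13 mm farther back than shut.
Start: joints at [-1.264, 0.286, 1.577, -0, 1.279, -0.15], TCP at [0.298, -0.606, 0.194] pointing down, gripper open.
Joint ranges: [-2.77, 2.77], [-0.9, 2.22], [0.21, 2.48], [-1.53, 4.67], [0.24, 2.81], [-2.84, 2.84]. Speed limits (rad/s): [2.79, 2.79, 3.14, 3.14, 3.14, 3.14].

### API

Orientations are given as a unit quaternion [x, y, z, w].
In Python, from plant import get_obs, camera, close_job, regions_of, grasp_offset gives the robot as it stands.
- The arm moves only by the tool pendant, called after "Call:" by a JSON object that holds its "op" and its "data", one argument or row to a line. Schema: {"type":"object","properties":{"deltas":{"type":"string"},"force":{"type":"number"},"only":{"type":"string"},"quiet":{"type":"boolean"},"lines":{"type":"string"}},"required":["deltas"],"additionalProperties":false}. deltas is a string of 1 to 20 rows, parted by semicolons, with the numbers parted by spaces; each row has 7 numbers: a rotation vector rx, ry, rz in rad, then dx, dy, dz in m, then the finger opening in m; each row shifts and turns the commanded pose from where the row before left it, along the tool's axes as they then stand; what a row does not reach is not made up. A row lasts 1/12 s, in which the tool goes at most 0.0417 m and 0.125 rad, less where a joint would pass 70% of its speed; a pose out of reach is approached as far as the arm can. The fingers move at their own pace and stop on an object; force is the grip in N (left out, the last holds). Time passes only in rows, so rows that do not move let the fingers close. The tool returns the time, the measured TCP pose, the force, the opening and the grip force at its end. only (a regular expression) keeps the lines of the reply that match it, lines (a string "A,B") keeps lines A to B, and quiet returns only ok. Input that does not fit is refused with a message, and nothing moves.
- get_obs(): the state, without advancing time (a new reading comes with each control period).
- camera(name): name is "side" or "top" or "wrist"; returns a dict with "frame" (384x512x3 uint8, red, green, blue), "z_map" (384x512 float32, m along the optical axis (not along the pixel's ray), 0 where there is no reading), "fx", "fy", "cx", "cy" (pixels), "world_from_camera" (4x4, takes a point from camera to world coordinates). Camera axes: x right, y down, z forward; pixel columns grow to the right and rows downward; lengths in m; the calibration is good to about 2 mm. A picture is of the moment at which its call begins.
- close_job(): hands the job in; it is judged then, once.
Trained networks look in a picture, given as the dict that the camera call returned (one of the last four; its "shot" number tells which), for a name from the list of things; names that differ only in an ending like _2 or _b are one class to them, and where a whole thing is asked for, a point or a joint stands for the part that bears it (a point fixed in the world has none). Each returns a list of dicts, best first, with "p" (0 to 1); they miss things now and then, are a little off and sometimes report something else, mostly with a low value. They report only what shows in the picture. A call takes as long as a camera call.
- regions_of(picture, label): "mask" (384x512 bool, what is visible of it) and "rect" ([centre column, centre row, width, height] in pixels, round what is visible of it).
The state is a dict: "time": time; "q": joint angles; "qd": joint speeds; "joint_torque": joint torques, N m; "ee_pos": TCP position; "tool_rot": TCP orientation; "contact_force": force on the tool from outside, world axes, zero at the start; "moment": the same for the moment, N m; "gripper_width": finger opening in m; "grasp_force": force on a finger pad.
Only numpy, scipy, OpenCV 4.12 (cv2) and the standard library are available. Lean on these libraries where they do the work, as an engineer would, in place of code of your own. Each camera call takes 0.05 s, during which the arm holds its last target. There are 200 camera calls.

## Working session

There is one attempt and no reset: what is moved stays moved. The work goes in short steps, Python scripts to look and compute and a tool call to move; the robot and the scene stay as the last step left them, time stands still between calls to the robot, and variables do not carry over. Pictures are saved under pics/ and viewed, at most 10 in all, crops included, and the job is handed in when it is done.

```bash
mkdir -p pics; ls
```

Create h.py:
```python
import numpy as np, cv2
from plant import get_obs, camera, close_job, regions_of, grasp_offset
def pts(c,mask):
    z=c["z_map"]; v,u=np.nonzero(mask&(z>0)); d=z[v,u]
    P=np.c_[(u-c["cx"])/c["fx"]*d,(v-c["cy"])/c["fy"]*d,d]
    T=np.array(c["world_from_camera"]); return P@T[:3,:3].T+T[:3,3]
def circ(P):
    A=np.c_[P[:,:2],np.ones(len(P))]; s=np.linalg.lstsq(A,(P[:,:2]**2).sum(1),rcond=None)[0]
    return s[:2]/2, np.sqrt(s[2]+(s[:2]**2).sum()/4)
```

Run:
```python
from h import *
o=get_obs(); print(o["time"],o["ee_pos"],o["tool_rot"],o["contact_force"],grasp_offset)
for n in ("top","side"):
    c=camera(n); cv2.imwrite(f"pics/{n}0.png",c["frame"][:,:,::-1]); print(n,np.round(c["world_from_camera"],3).tolist())
    for l in ("cup_a","dispenser","mug","water_glass","tuna_tin"):
        for r in regions_of(c,l)[:4]:
            P=pts(c,r["mask"]); print(l,round(r["p"],2),np.round(r["rect"]), len(P), end=' ')
            if len(P)>10:
                zt=np.percentile(P[:,2],97); Q=P[P[:,2]>zt-0.006]
                print("zt",zt.round(4),"med",np.median(Q,0).round(4),"mid",((Q.min(0)+Q.max(0))/2).round(4),"ext",(Q.max(0)-Q.min(0)).round(4))
```

```text
pics
0.0 [ 0.29751721 -0.60505283  0.19299798] [ 9.74026089e-01  2.26432588e-01 -1.09163749e-04 -1.20417590e-03] [-0.47003556 -0.68334455  0.12421576] 0.0187
top [[0.018, -0.999, 0.046, 0.507], [-1.0, -0.018, -0.009, 0.029], [0.01, -0.046, -0.999, 1.268], [0.0, 0.0, 0.0, 1.0]]
cup_a 0.91 [289. 203.  27.  22.] 485 zt 0.0924 med [ 0.5269 -0.0972  0.0896] mid [ 0.5257 -0.0984  0.0909] ext [0.0482 0.0485 0.009 ]
cup_a 0.68 [331. 193.  22.  27.] 494 zt 0.0925 med [ 0.5603 -0.2466  0.0895] mid [ 0.5604 -0.2455  0.0914] ext [0.0484 0.049  0.0098]
dispenser 0.58 [221. 185.  46.  46.] 1006 zt 0.1246 med [0.589  0.1338 0.1214] mid [0.5849 0.1349 0.1241] ext [0.1127 0.1126 0.011 ]
mug 0.7 [145. 234.  38.  27.] 741 zt 0.0904 med [0.4238 0.3598 0.0887] mid [0.4207 0.3526 0.0898] ext [0.0828 0.0859 0.0104]
water_glass 0.75 [241. 244.  32.  24.] 502 zt 0.0919 med [0.3792 0.0439 0.0908] mid [0.3944 0.0525 0.0918] ext [0.0763 0.0795 0.0113]
tuna_tin 0.66 [268. 139.  20.  22.] 444 zt 0.06 med [ 0.7384 -0.0309  0.0566] mid [ 0.7383 -0.0295  0.0587] ext [0.0744 0.0701 0.0094]
side [[-0.934, -0.137, 0.33
[... 323 characters left out ...]
1868  0.0883] ext [0.0754 0.157  0.0068]
cup_a 0.44 [244. 199.  31.  42.] 757 zt 0.1845 med [0.5819 0.1429 0.1833] mid [0.5815 0.1386 0.1822] ext [0.047  0.053  0.0075]
dispenser 0.64 [245. 228.  57.  58.] 2121 zt 0.1225 med [0.5635 0.1778 0.1206] mid [0.582  0.1445 0.1206] ext [0.1118 0.1069 0.0081]
mug 0.29 [241. 229.  58.  60.] 2153 zt 0.1224 med [0.562  0.1747 0.1203] mid [0.5831 0.142  0.1205] ext [0.1139 0.112  0.0082]
water_glass 0.64 [317. 228.  31.  43.] 1035 zt 0.0911 med [0.396  0.0648 0.089 ] mid [0.3938 0.0556 0.0894] ext [0.0795 0.0839 0.0085]
tuna_tin 0.65 [218. 200.  25.  26.] 382 zt 0.0584 med [ 0.7366 -0.0258  0.0556] mid [ 0.7366 -0.0273  0.0562] ext [0.0762 0.0775 0.0076]
```

Run:
```python
import cv2,numpy as np
t=cv2.imread("pics/top0.png")[100:290,100:380]; s=cv2.imread("pics/side0.png")[120:310,170:450]
cv2.imwrite("pics/v1.png",np.vstack([cv2.resize(t,None,fx=1.55,fy=1.55,interpolation=2),cv2.resize(s,None,fx=1.55,fy=1.55,interpolation=2)]))
from h import *
for n in ("top","side","wrist"):
    c=camera(n)
    if n=="wrist": print(np.round(c["world_from_camera"],3).tolist(),c["fx"])
    P=pts(c,np.ones((384,512),bool))
    for m,(x,y,z) in dict(a=(.525,-.096,.09),b=(.559,-.243,.09),inn=(.584,.138,.184)).items():
        Q=P[(np.hypot(P[:,0]-x,P[:,1]-y)<.04)&(abs(P[:,2]-z)<.006)]
        if len(Q)>20: print(n,m,len(Q),Q.mean(0).round(4),((Q.min(0)+Q.max(0))/2).round(4),np.ptp(Q,axis=0).round(3))
```

```text
top a 204 [ 0.5263 -0.0983  0.0891] [ 0.5257 -0.0985  0.09  ] [0.048 0.049 0.012]
top b 204 [ 0.5602 -0.2456  0.0895] [ 0.5604 -0.2458  0.0898] [0.049 0.049 0.012]
top inn 244 [0.5849 0.1349 0.1828] [0.5851 0.1353 0.1836] [0.051 0.048 0.011]
side a 117 [ 0.5241 -0.0911  0.089 ] [ 0.5249 -0.093   0.0886] [0.05  0.053 0.009]
side b 86 [ 0.5577 -0.2377  0.0891] [ 0.5576 -0.2405  0.0888] [0.05  0.052 0.01 ]
side inn 168 [0.5826 0.1416 0.1831] [0.5826 0.1396 0.1821] [0.048 0.051 0.008]
[[0.442, -0.855, -0.273, 0.367], [-0.897, -0.421, -0.133, -0.572], [-0.001, 0.303, -0.953, 0.375], [0.0, 0.0, 0.0, 1.0]] 278.25216124622665
```

View pics/v1.png

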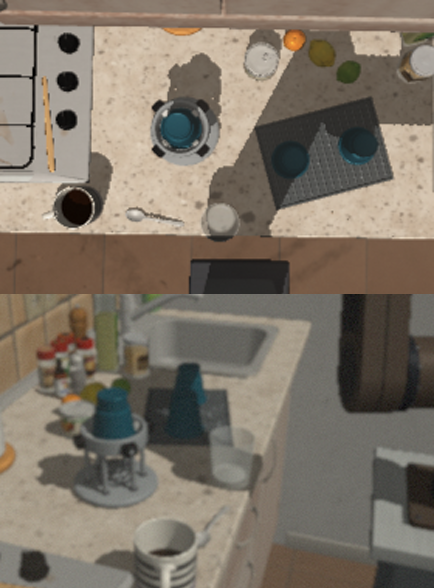

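Add to h.py:
```python
def rel(x,y,z):
    from scipy.spatial.transform import Rotation as R
    o=get_obs(); Rm=R.from_quat(o["tool_rot"]).as_matrix()
    return (Rm.T@(np.array([x,y,z])-o["ee_pos"])).round(4), Rm[:,2].round(4)
def feet(c,guess):
    P=pts(c,np.ones((384,512),bool))
    for m,(x,y,z) in guess.items():
        Q=P[(np.hypot(P[:,0]-x,P[:,1]-y)<.034)&(abs(P[:,2]-z)<.005)]
        if len(Q)>20: print(m,len(Q),Q.mean(0).round(4),((Q.min(0)+Q.max(0))/2).round(4),np.ptp(Q,axis=0).round(3))
```

```text
(no output)
```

Call:
{"op": "pendant", "data": {
  "deltas": "0 0 0 0.0358 -0.019 0 0.085;0 0 0 0.0358 -0.019 0 0.085;0 0 0 0.0358 -0.019 0 0.085;0 0 0 0.0358 -0.019 0 0.085;0 0 0 0.0358 -0.019 0 0.085;0 0 0 0.0358 -0.019 0 0.085;0 0 0 0.0358 -0.019 0 0.085;0 0 0 0.0358 -0.019 0.01 0.085;0 0 0 0.0358 -0.019 0.01 0.085;0 0 0 0.0358 -0.019 0.01 0.085;0 0 0 0.0358 -0.019 0.01 0.085;0 0 0 0 0 0 0.085;0 0 0 0 0 0 0.085"
}}

```text
time: 1.83
ee_pos: [0.5594, -0.2424, 0.1536]
tool_rot: [0.974, 0.228, -0.001, -0.001]
contact_force: [0.4, 0.2, 0.5]
gripper_width: 0.0852
grasp_force: 0.0
```

Run:
```python
from h import *
c=camera("wrist"); cv2.imwrite("pics/w1.png",c["frame"][:,:,::-1])
g=dict(a=(.525,-.096,.09),b=(.559,-.244,.09),inn=(.584,.138,.184)); feet(c,g)
print(rel(.559,-.244,.066),get_obs()["ee_pos"])
```

```text
a 2834 [ 0.5272 -0.0971  0.0905] [ 0.5257 -0.0964  0.0895] [0.052 0.052 0.009]
b 2406 [ 0.5601 -0.2433  0.0904] [ 0.559  -0.2438  0.089 ] [0.052 0.052 0.008]
(array([ 0.    , -0.0001,  0.0883]), array([-6.e-04, -2.e-04, -1.e+00])) [ 0.55906509 -0.24403509  0.15431193]
```

View pics/w1.png

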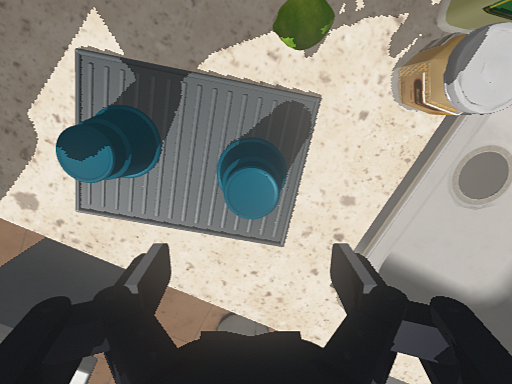

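Call:
{"op": "pendant", "data": {
  "deltas": "0 0 0 0 0 0.03 0.085;0 0 0 0 0 0.03 0.085;0 0 0 0 0 0.02 0.085;0 0 0 0 0 0.009 0.085;0 0 0 0 0 0 0.085;0 0 0 0 0 0 0.04;0 0 0 0 0 0 0.04;0 0 0 0 0 0 0.04;0 0 0 0 0 0 0.04;0 0 0 0 0 0 0.04",
  "force": 60
}}

```text
time: 2.72
ee_pos: [0.5595, -0.2452, 0.0668]
tool_rot: [0.974, 0.226, 0.001, 0.001]
contact_force: [-0.7, 0.0, -1.3]
gripper_width: 0.0399
grasp_force: 0.0
```

Run:
```python
from h import *
c=camera("wrist"); cv2.imwrite("pics/w2.png",c["frame"][:,:,::-1]); print(get_obs()["gripper_width"],get_obs()["ee_pos"])
```

```text
0.04023999584061974 [ 0.55930013 -0.24501501  0.06647948]
```

View pics/w2.png

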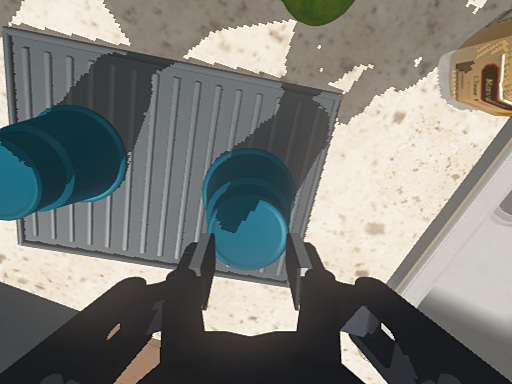

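Run:
```python
from h import *
c=camera("wrist"); feet(c,dict(b=(.559,-.244,.09)))
for b in ((185,215,235,310),(287,325,240,310)):
    m=np.zeros((384,512),bool); m[b[2]:b[3],b[0]:b[1]]=1
    m&=c["frame"].astype(int).max(2)-c["frame"].min(2)<25
    P=pts(c,m); P=P[P[:,2]>.055]; T=np.array(c["world_from_camera"]); print(len(P),[np.percentile(P,k,axis=0).round(4).tolist() for k in (1,10,50,90,99)])
    for zz in np.arange(.06,.15,.01):
        Q=P[abs(P[:,2]-zz)<.005]
        if len(Q): print(round(zz,3),len(Q),Q.mean(0).round(4))
o=get_obs();print(o["ee_pos"],o["gripper_width"],grasp_offset)
```

```text
b 4942 [ 0.5611 -0.2434  0.0904] [ 0.5593 -0.2439  0.0892] [0.052 0.052 0.008]
1930 [[0.5416, -0.2313, 0.1121], [0.5475, -0.2283, 0.1183], [0.558, -0.2211, 0.1408], [0.5649, -0.2164, 0.1704], [0.5671, -0.2132, 0.1756]]
0.11 96 [ 0.5543 -0.2219  0.1132]
0.12 315 [ 0.5539 -0.2207  0.1202]
0.13 353 [ 0.5545 -0.2213  0.1301]
0.14 538 [ 0.5535 -0.2237  0.1413]
2276 [[0.5591, -0.2717, 0.1133], [0.5658, -0.2683, 0.1218], [0.5791, -0.2622, 0.1435], [0.5826, -0.2571, 0.1718], [0.5843, -0.2525, 0.1759]]
0.11 59 [ 0.5711 -0.2649  0.1131]
0.12 284 [ 0.575  -0.2647  0.1208]
0.13 401 [ 0.5752 -0.2643  0.1302]
0.14 571 [ 0.5729 -0.2633  0.141 ]
[ 0.55913751 -0.24486604  0.06616683] 0.04027041858377069 0.0187
```

Call:
{"op": "pendant", "data": {
  "deltas": "0 0 0 0 0 0 0.085;0 0 0 0 0 0 0.085;0 0 0 0 0 0 0.085;0 0 0 0 0 0 0.085;0 0 0 0 0 0.015 0.085;0 0 0 0 0 0.015 0.085;0 0 0 0 0 0 0.085"
}}

```text
time: 3.4
ee_pos: [0.5567, -0.2434, 0.0323]
tool_rot: [0.974, 0.226, -0.002, -0.002]
contact_force: [-0.8, -0.9, -0.9]
gripper_width: 0.0849
grasp_force: 0.0
```

Run:
```python
from h import *
c=camera("wrist"); s=camera("side")
cv2.imwrite("pics/w3.png",np.hstack([cv2.resize(c["frame"],(480,360)),cv2.resize(s["frame"][140:240,240:329],(320,360))])[:,:,::-1])
```

```text
(no output)
```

View pics/w3.png

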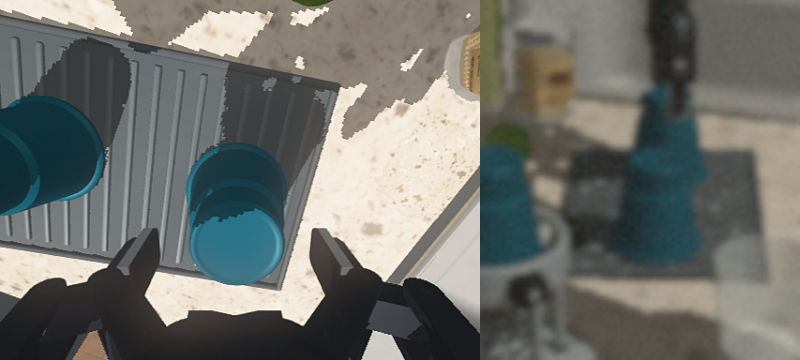

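Call:
{"op": "pendant", "data": {
  "deltas": "0 0 0 0 0 0.012 0.085;0 0 0 0 0 0 0.085;0 0 0 0 0 0 0.045;0 0 0 0 0 0 0.045;0 0 0 0 0 0 0.045;0 0 0 0 0 0 0.045;0 0 0 0 0 0 0.045",
  "force": 60
}}

```text
time: 4.08
ee_pos: [0.5594, -0.2451, 0.0243]
tool_rot: [0.974, 0.226, 0.001, 0.001]
contact_force: [0.5, 0.7, 1.9]
gripper_width: 0.0504
grasp_force: 63.0
```

Run:
```python
from h import *
c=camera("wrist"); cv2.imwrite("pics/w4.png",c["frame"][:,:,::-1])
feet(c,dict(b=(.559,-.244,.09)))
for b in ((150,215,225,310),(285,330,225,310)):
    m=np.zeros((384,512),bool); m[b[2]:b[3],b[0]:b[1]]=1
    m&=c["frame"].astype(int).max(2)-c["frame"].min(2)<25
    P=pts(c,m); P=P[P[:,2]>.03]; print(len(P),[np.percentile(P,k,axis=0).round(4).tolist() for k in (1,10,50,90)])
```

```text
b 8892 [ 0.562  -0.2438  0.0904] [ 0.5597 -0.2422  0.09  ] [0.053 0.062 0.01 ]
2705 [[0.5402, -0.2266, 0.0721], [0.5484, -0.2209, 0.0824], [0.5558, -0.2145, 0.1067], [0.5621, -0.2087, 0.1305]]
1910 [[0.5615, -0.276, 0.0676], [0.5702, -0.2729, 0.0787], [0.5812, -0.2661, 0.1], [0.5834, -0.2595, 0.1292]]
```

View pics/w4.png

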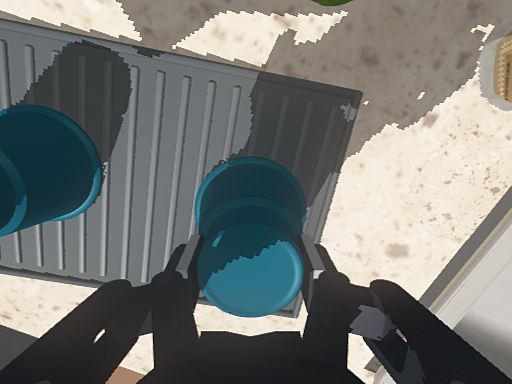

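Call:
{"op": "pendant", "data": {
  "deltas": "0 0 0 0 0 -0.01 0.045;0 0 0 0 0 -0.035 0.045;0 0 0 0 0 -0.04 0.045;0 0 0 0 0 -0.04 0.045;0 0 0 0 0 -0.04 0.045;0 0 0 0 0 -0.04 0.045;0 0 0 0.019 -0.033 0 0.045;0 0 0 0.019 -0.033 0 0.045;0 0 0 0.019 -0.033 0 0.045;0 0 0 0.019 -0.033 0 0.045;0 0 0 0.019 -0.033 0 0.045;0 0 0 0.019 -0.033 0 0.045;0 0 0 0.019 -0.033 0 0.045;0 0 0 0.019 -0.033 0 0.045;0 0 0 0.019 -0.033 0 0.045;0 0 0 0.019 -0.033 0 0.045;0 0 0 0 0 0 0.045;0 0 0 0 0 0 0.045"
}}

```text
time: 5.63
ee_pos: [0.583, 0.1371, 0.2284]
tool_rot: [0.974, 0.228, -0.001, 0.0]
contact_force: [0.5, 0.2, -0.3]
gripper_width: 0.0506
grasp_force: 62.8
```

Run:
```python
from h import *
for n in ("side","wrist","top"):
    c=camera(n); cv2.imwrite(f"pics/{n}5.png",c["frame"][:,:,::-1])
    P=pts(c,np.ones((384,512),bool))
    k=np.hypot(P[:,0]-.584,P[:,1]-.138)<.08
    fr=c["frame"].reshape(-1,3).astype(int); v,u=np.nonzero(c["z_map"]>0); C=c["frame"][v,u].astype(int)
    teal=(C[:,2]-C[:,0]>20)&k
    for z0 in np.arange(.13,.32,.012):
        Q=P[teal&(abs(P[:,2]-z0)<.006)]
        if len(Q)>15: print(n,round(z0,3),len(Q),circ(Q),((Q.min(0)+Q.max(0))/2)[:2].round(4),np.ptp(Q,axis=0)[:2].round(3))
print([get_obs()["ee_pos"].round(4).tolist()])
s=cv2.imread("pics/side5.png")[90:250,180:330]; w=cv2.imread("pics/wrist5.png")
cv2.imwrite("pics/v5.png",np.hstack([cv2.resize(s,(338,360)),cv2.resize(w,(460,360))]))
```

```text
side 0.13 87 (array([0.5819816 , 0.14002073]), np.float64(0.031243153834277147)) [0.5715 0.1514] [0.045 0.044]
side 0.142 88 (array([0.58066846, 0.14187724]), np.float64(0.02739732041374784)) [0.571  0.1522] [0.041 0.041]
side 0.154 95 (array([0.58092135, 0.14151176]), np.float64(0.02563608818529683)) [0.5745 0.1499] [0.045 0.042]
side 0.166 68 (array([0.58164535, 0.14039345]), np.float64(0.02241429139291545)) [0.5751 0.1504] [0.037 0.031]
side 0.178 58 (array([0.5823596 , 0.14085187]), np.float64(0.021533101058433698)) [0.5772 0.1402] [0.038 0.048]
side 0.214 94 (array([0.5793643 , 0.14176008]), np.float64(0.033918076984989325)) [0.5728 0.1532] [0.062 0.054]
side 0.226 104 (array([0.5819039 , 0.13913359]), np.float64(0.034118273838511126)) [0.5723 0.1538] [0.053 0.046]
side 0.238 91 (array([0.57939007, 0.14054705]), np.float64(0.029665360145961328)) [0.5669 0.154 ] [0.038 0.037]
side 0.25 88 (array([0.57968126, 0.14097511]), np.floa
[... 1190 characters left out ...]
t 0.262 734 (array([0.58457283, 0.1357522 ]), np.float64(0.03007633873307416)) [0.5978 0.1393] [0.036 0.056]
wrist 0.274 1267 (array([0.58595086, 0.13606979]), np.float64(0.025444232313394998)) [0.6019 0.1386] [0.024 0.049]
wrist 0.286 647 (array([0.58401706, 0.1356935 ]), np.float64(0.025606353276205442)) [0.604  0.1392] [0.012 0.037]
wrist 0.298 8009 (array([0.58491476, 0.13626914]), np.float64(0.018202615530743253)) [0.584 0.136] [0.052 0.051]
wrist 0.31 16 (array([0.61280374, 0.09452786]), np.float64(0.004109792597690812)) [0.6133 0.0954] [0.008 0.007]
top 0.214 24 (array([0.56229146, 0.13679297]), np.float64(0.018809702110324265)) [0.5481 0.1398] [0.008 0.034]
[[0.5836, 0.1342, 0.2284]]
```

View pics/v5.png

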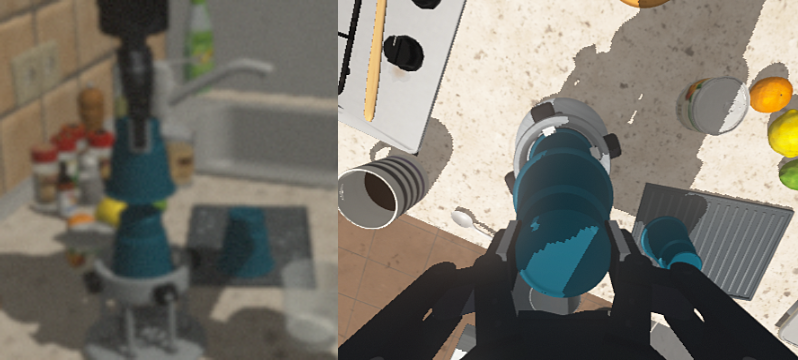

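Call:
{"op": "pendant", "data": {
  "deltas": "0 0 0 0.0013 -0.0005 0.01 0.045;0 0 0 0 0 0.02 0.045;0 0 0 0 0 0.02 0.045;0 0 0 0 0 0.015 0.045;0 0 0 0 0 0.01 0.045;0 0 0 0 0 0.006 0.045;0 0 0 0 0 0 0.045"
}}

```text
time: 6.37
ee_pos: [0.5838, 0.1354, 0.1456]
tool_rot: [0.974, 0.226, -0.002, -0.0]
contact_force: [0.6, -1.1, -0.9]
gripper_width: 0.0504
grasp_force: 62.8
```

Call:
{"op": "pendant", "data": {
  "deltas": "0 0 0 0 0 0.003 0.045;0 0 0 0 0 0.003 0.045;0 0 0 0 0 0 0.045"
}}

```text
time: 6.62
ee_pos: [0.5856, 0.1361, 0.1427]
tool_rot: [0.974, 0.226, 0.001, 0.0]
contact_force: [-0.1, 0.1, 1.0]
gripper_width: 0.0504
grasp_force: 62.9
```

Call:
{"op": "pendant", "data": {
  "deltas": "0 0 0 0 0 0.004 0.045;0 0 0 0 0 0.004 0.045;0 0 0 0 0 0 0.045"
}}

```text
time: 6.87
ee_pos: [0.5851, 0.1363, 0.1335]
tool_rot: [0.974, 0.226, 0.001, 0.0]
contact_force: [0.4, -0.6, 1.5]
gripper_width: 0.0504
grasp_force: 63.0
```

Call:
{"op": "pendant", "data": {
  "deltas": "0 0 0 0 0 0.004 0.045;0 0 0 0 0 0.003 0.045;0 0 0 0 0 0 0.045"
}}

```text
time: 7.12
ee_pos: [0.5856, 0.1365, 0.1276]
tool_rot: [0.974, 0.226, 0.001, 0.0]
contact_force: [-0.9, -0.8, 6.5]
gripper_width: 0.0505
grasp_force: 63.3
```

Call:
{"op": "pendant", "data": {
  "deltas": "0 0 0 0 0 0.003 0.045;0 0 0 0 0 0.003 0.045;0 0 0 0 0 0 0.045"
}}

```text
time: 7.37
ee_pos: [0.5842, 0.1364, 0.1194]
tool_rot: [0.974, 0.226, -0.0, -0.0]
contact_force: [-1.2, 0.0, -0.0]
gripper_width: 0.0503
grasp_force: 63.9
```

Call:
{"op": "pendant", "data": {
  "deltas": "0 0 0 0 0 0.003 0.045;0 0 0 0 0 0.003 0.045;0 0 0 0 0 0 0.045;0 0 0 0 0 0 0.045"
}}

```text
time: 7.7
ee_pos: [0.5845, 0.1363, 0.1142]
tool_rot: [0.974, 0.226, -0.0, -0.0]
contact_force: [-0.4, -0.2, 3.7]
gripper_width: 0.0501
grasp_force: 64.4
```

Run:
```python
from h import *
for n in ("side","wrist"):
    c=camera(n); cv2.imwrite(f"pics/{n}6.png",c["frame"][:,:,::-1])
    P=pts(c,np.ones((384,512),bool))
    v,u=np.nonzero(c["z_map"]>0); C=c["frame"][v,u].astype(int)
    k=(np.hypot(P[:,0]-.584,P[:,1]-.138)<.055)&(C[:,2]-C[:,0]>20); print(n,np.percentile(P[k,2],[0.5,2,50,90,98]).round(4))
print(get_obs()["contact_force"])
s=cv2.imread("pics/side6.png")[130:270,190:320]; w=cv2.imread("pics/wrist6.png")
cv2.imwrite("pics/v6.png",np.hstack([cv2.resize(s,(334,360),interpolation=2),cv2.resize(w,(460,360))]))
```

```text
side [0.087  0.1135 0.1349 0.1647 0.18  ]
wrist [0.1007 0.102  0.1797 0.1813 0.1821]
[-1.67821924  0.99151748  2.68677942]
```

View pics/v6.png

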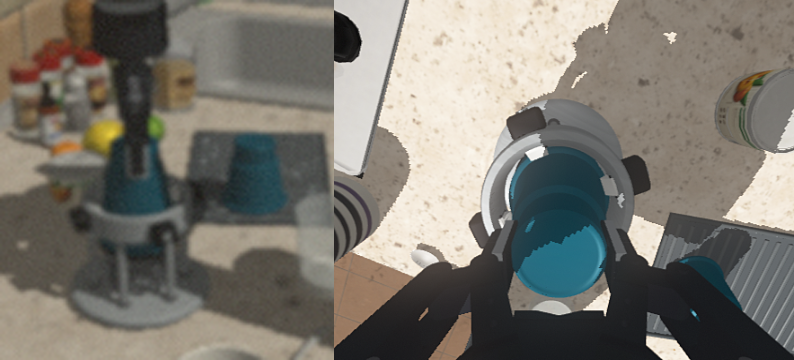

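Call:
{"op": "pendant", "data": {
  "deltas": "0 0 0 0 0 0 0.065;0 0 0 0 0 0 0.085;0 0 0 0 0 0 0.085;0 0 0 0 0 0 0.085;0 0 0 0 0 -0.01 0.085;0 0 0 0 0 -0.025 0.085;0 0 0 0 0 -0.04 0.085;0 0 0 0 0 -0.04 0.085;0 0 0 -0.0223 0.0262 0 0.085;0 0 0 -0.0223 0.0262 0 0.085;0 0 0 -0.0223 0.0262 0 0.085;0 0 0 -0.0223 0.0262 0 0.085;0 0 0 -0.0223 0.0262 0 0.085;0 0 0 -0.0223 0.0262 0 0.085;0 0 0 -0.0226 0.0263 0.04 0.085;0 0 0 0 0 0.02 0.085;0 0 0 0 0 0 0.085;0 0 0 0 0 0 0.085"
}}

```text
time: 9.3
ee_pos: [0.5263, -0.0902, 0.1775]
tool_rot: [0.974, 0.226, -0.001, -0.001]
contact_force: [1.4, 0.3, 0.9]
gripper_width: 0.085
grasp_force: 0.0
```

Run:
```python
from h import *
c=camera("wrist");feet(c,dict(a=(.525,-.096,.09)))
for n in ("top","side"):
    c=camera(n); feet(c,{f"d{z}":(.584,.138,z) for z in (.176,.181,.185,.19,.205,.21)})
print(rel(.5253,-.0965,.023))
```

```text
a 2037 [ 0.5267 -0.0957  0.0904] [ 0.5258 -0.0963  0.0891] [0.052 0.052 0.008]
d0.176 23 [0.5794 0.1321 0.1785] [0.5809 0.1356 0.1765] [0.041 0.047 0.009]
d0.181 227 [0.5845 0.1358 0.1834] [0.585  0.1365 0.1812] [0.051 0.05  0.01 ]
d0.185 236 [0.5847 0.1358 0.1839] [0.585  0.1365 0.1847] [0.051 0.05  0.009]
d0.19 63 [0.5839 0.1349 0.1859] [0.5834 0.1349 0.1871] [0.047 0.047 0.004]
d0.176 72 [0.5752 0.1573 0.1761] [0.5815 0.152  0.176 ] [0.047 0.031 0.01 ]
d0.181 186 [0.5814 0.1439 0.183 ] [0.584  0.1397 0.181 ] [0.053 0.056 0.01 ]
d0.185 162 [0.5826 0.1416 0.1839] [0.584  0.1386 0.1832] [0.053 0.053 0.006]
d0.19 29 [0.5824 0.1422 0.1855] [0.5822 0.1415 0.1856] [0.046 0.047 0.001]
(array([-0.0061,  0.0041,  0.1572]), array([ 0.0032, -0.0011, -1.    ]))
```

Call:
{"op": "pendant", "data": {
  "deltas": "0 0 0 -0.0048 0.0056 0.02 0.085;0 0 0 0 0 0.035 0.085;0 0 0 0 0 0.035 0.085;0 0 0 0 0 0.0 0.085;0 0 0 0 0 0 0.085"
}}

```text
time: 9.87
ee_pos: [0.5248, -0.0964, 0.0877]
tool_rot: [0.974, 0.227, -0.001, -0.001]
contact_force: [0.1, -0.7, 0.8]
gripper_width: 0.085
grasp_force: 0.0
```

Run:
```python
from h import *
c=camera("wrist");feet(c,dict(a=(.525,-.096,.09))); print(rel(.5258,-.0963,.023))
```

```text
a 4152 [ 0.5272 -0.0955  0.0904] [ 0.526  -0.0963  0.0893] [0.052 0.052 0.009]
(array([-0.0003, -0.0013,  0.0668]), array([ 1.8e-03, -7.0e-04, -1.0e+00]))
```

Remaining descent 0.0645, then grip.

Call:
{"op": "pendant", "data": {
  "deltas": "0 0 0 0 0 0.03 0.085;0 0 0 0 0 0.025 0.085;0 0 0 0 0 0.0095 0.085;0 0 0 0 0 0 0.085;0 0 0 0 0 0 0.045;0 0 0 0 0 0 0.045;0 0 0 0 0 0 0.045;0 0 0 0 0 0 0.045;0 0 0 0 0 0 0.045",
  "force": 60
}}

```text
time: 10.67
ee_pos: [0.5275, -0.0982, 0.0261]
tool_rot: [0.974, 0.226, 0.002, 0.001]
contact_force: [-0.6, -0.3, 6.7]
gripper_width: 0.0501
grasp_force: 63.1
```

Run:
```python
from h import *
print(rel(.5258,-.0963,.023))
```

```text
(array([-0.0007, -0.0025,  0.0031]), array([ 0.0046, -0.0016, -1.    ]))
```

Call:
{"op": "pendant", "data": {
  "deltas": "0 0 0 0 0 -0.01 0.045;0 0 0 0 0 -0.035 0.045;0 0 0 0 0 -0.04 0.045;0 0 0 0 0 -0.04 0.045;0 0 0 0 0 -0.04 0.045;0 0 0 0 0 -0.04 0.045;0 0 0 0.0223 -0.0262 0 0.045;0 0 0 0.0223 -0.0262 0 0.045;0 0 0 0.0223 -0.0262 0 0.045;0 0 0 0.0223 -0.0262 0 0.045;0 0 0 0.0223 -0.0262 0 0.045;0 0 0 0.0223 -0.0262 0 0.045;0 0 0 0.0226 -0.0263 0 0.045;0 0 0 0 0 0 0.045;0 0 0 0 0 0 0.045;0 0 0 0 0 0 0.045"
}}

```text
time: 12.0
ee_pos: [0.5842, 0.136, 0.2283]
tool_rot: [0.974, 0.227, -0.001, 0.0]
contact_force: [-0.3, 0.5, -1.1]
gripper_width: 0.0505
grasp_force: 62.7
```

Run:
```python
from h import *
for n in ("side","wrist"):
    c=camera(n); cv2.imwrite(f"pics/{n}7.png",c["frame"][:,:,::-1])
    P=pts(c,np.ones((384,512),bool))
    v,u=np.nonzero(c["z_map"]>0); C=c["frame"][v,u].astype(int)
    teal=(C[:,2]-C[:,0]>20)&(np.hypot(P[:,0]-.584,P[:,1]-.138)<.06)
    for z0 in np.arange(.13,.31,.012):
        Q=P[teal&(abs(P[:,2]-z0)<.006)]
        if len(Q)>40: p,r=circ(Q); print(n,round(z0,3),len(Q),p.round(4),r.round(4))
    k=P[teal,2]; print(np.percentile(k,[99]), np.histogram(k,np.arange(.194,.218,.002)))
```

```text
side 0.13 92 [0.5819 0.1404] 0.0316
side 0.142 85 [0.582  0.1401] 0.0298
side 0.154 91 [0.5804 0.142 ] 0.0254
side 0.166 71 [0.5824 0.1406] 0.0236
side 0.178 58 [0.5798 0.1433] 0.0193
side 0.214 103 [0.5801 0.1398] 0.0342
side 0.226 101 [0.5807 0.1387] 0.0325
side 0.238 97 [0.5814 0.1384] 0.0312
side 0.25 92 [0.5794 0.1402] 0.0267
side 0.262 69 [0.5784 0.1403] 0.0241
[0.2907006] (array([ 0,  0,  0,  0,  0,  0,  0,  1,  8, 33, 28]), array([0.194, 0.196, 0.198, 0.2  , 0.202, 0.204, 0.206, 0.208, 0.21 ,
       0.212, 0.214, 0.216]))
wrist 0.13 120 [0.5739 0.1372] 0.0443
wrist 0.142 110 [0.5909 0.1388] 0.0261
wrist 0.154 54 [0.5866 0.1385] 0.0288
wrist 0.214 1217 [0.5837 0.1355] 0.0395
wrist 0.226 443 [0.5843 0.1352] 0.0357
wrist 0.238 524 [0.5847 0.1352] 0.0335
wrist 0.25 620 [0.5844 0.1352] 0.032
wrist 0.262 1112 [0.587  0.1358] 0.0271
wrist 0.274 852 [0.584  0.1352] 0.0264
wrist 0.286 1964 [0.5898 0.1368] 0.0177
wrist 0.298 6378 [0.585  0.1356] 0.0186
[0.29434669] (array([  0,   0,   0,   0,   0,   0,   0,   1,  20, 304, 749]), array([0.194, 0.196, 0.198, 0.2  , 0.202, 0.204, 0.206, 0.208, 0.21 ,
       0.212, 0.214, 0.216]))
```

Call:
{"op": "pendant", "data": {
  "deltas": "0 0 0 0.0014 -0.0009 0.01 0.045;0 0 0 0 0 0.02 0.045;0 0 0 0 0 0.02 0.045;0 0 0 0 0 0.015 0.045;0 0 0 0 0 0.01 0.045;0 0 0 0 0 0.006 0.045;0 0 0 0 0 0 0.045"
}}

```text
time: 12.68
ee_pos: [0.5851, 0.137, 0.1464]
tool_rot: [0.974, 0.226, -0.001, -0.0]
contact_force: [-0.7, -0.8, 1.2]
gripper_width: 0.0503
grasp_force: 63.1
```

Call:
{"op": "pendant", "data": {
  "deltas": "0 0 0 0 0 0.003 0.045;0 0 0 0 0 0.003 0.045;0 0 0 0 0 0.004 0.045;0 0 0 0 0 0 0.045"
}}

```text
time: 13.02
ee_pos: [0.5862, 0.1377, 0.1379]
tool_rot: [0.974, 0.226, 0.001, 0.0]
contact_force: [1.4, 0.2, 1.7]
gripper_width: 0.05
grasp_force: 63.0
```

Call:
{"op": "pendant", "data": {
  "deltas": "0 0 0 0 0 0.004 0.045;0 0 0 0 0 0.004 0.045;0 0 0 0 0 0 0.045"
}}

```text
time: 13.27
ee_pos: [0.5864, 0.1378, 0.1302]
tool_rot: [0.974, 0.226, 0.001, 0.0]
contact_force: [0.1, 0.0, 5.4]
gripper_width: 0.0503
grasp_force: 63.5
```

Call:
{"op": "pendant", "data": {
  "deltas": "0 0 0 0 0 0.003 0.045;0 0 0 0 0 0.003 0.045;0 0 0 0 0 0.003 0.045;0 0 0 0 0 0 0.045"
}}

```text
time: 13.6
ee_pos: [0.5853, 0.1377, 0.1196]
tool_rot: [0.974, 0.226, -0.0, -0.0]
contact_force: [0.6, -0.2, 3.1]
gripper_width: 0.0506
grasp_force: 63.0
```

Call:
{"op": "pendant", "data": {
  "deltas": "0 0 0 0 0 0.003 0.045;0 0 0 0 0 0.004 0.045;0 0 0 0 0 0 0.045;0 0 0 0 0 0 0.045"
}}

```text
time: 13.93
ee_pos: [0.5854, 0.1377, 0.1131]
tool_rot: [0.974, 0.226, -0.0, -0.0]
contact_force: [-0.9, 0.4, 3.7]
gripper_width: 0.0506
grasp_force: 63.1
```

Run:
```python
from h import *
c=camera("wrist"); feet(c,dict(d=(.584,.138,.181)))
P=pts(c,np.ones((384,512),bool)); v,u=np.nonzero(c["z_map"]>0); C=c["frame"][v,u].astype(int)
k=(np.hypot(P[:,0]-.584,P[:,1]-.138)<.055)&(C[:,2]-C[:,0]>20); print(np.percentile(P[k,2],[0.5,2,50,90,98]).round(4))
```

```text
d 8348 [0.5868 0.1383 0.1777] [0.5851 0.1405 0.181 ] [0.053 0.062 0.01 ]
[0.0981 0.099  0.1765 0.1781 0.1788]
```

Call:
{"op": "pendant", "data": {
  "deltas": "0 0 0 0 0 0 0.065;0 0 0 0 0 0 0.085;0 0 0 0 0 0 0.085;0 0 0 0 0 0 0.085;0 0 0 0 0 -0.01 0.085;0 0 0 0 0 -0.025 0.085;0 0 0 0 0 -0.04 0.085;0 0 0 0 0 -0.04 0.085;0 0 0 0 0 -0.03 0.085;0 0 0 -0.025 0.03 0 0.085;0 0 0 -0.025 0.03 0 0.085;0 0 0 -0.025 0.03 0 0.085;0 0 0 -0.025 0.03 0 0.085;0 0 0 0 0 0 0.085;0 0 0 0 0 0 0.085"
}}

```text
time: 15.23
ee_pos: [0.5484, -0.0159, 0.2593]
tool_rot: [0.974, 0.225, 0.0, 0.0]
contact_force: [-0.9, 0.0, -0.6]
gripper_width: 0.0848
grasp_force: 0.0
```

Run:
```python
from h import *
im=[]
for n in ("top","side","wrist"):
    c=camera(n); print(n); feet(c,{f"d{z}":(.584,.138,z) for z in (.181,.185,.19,.205,.21)}); im.append(c["frame"])
    for l in ("mug","water_glass","tuna_tin"):
        for r in regions_of(c,l)[:1]: print(l,round(r["p"],2),np.round(r["rect"]))
s=im[1][130:270,190:320]
cv2.imwrite("pics/v8.png",np.hstack([cv2.resize(s,(334,360),interpolation=2),cv2.resize(im[2],(460,360))])[:,:,::-1])
```

```text
top
d0.181 213 [0.5857 0.1347 0.1833] [0.5852 0.1342 0.1814] [0.051 0.05  0.009]
d0.185 235 [0.586 0.135 0.184] [0.5852 0.1353 0.1845] [0.051 0.048 0.008]
d0.19 71 [0.5859 0.1333 0.1862] [0.5862 0.1348 0.1869] [0.047 0.047 0.004]
mug 0.66 [146. 232.  42.  24.]
water_glass 0.44 [234. 242.  13.  15.]
tuna_tin 0.77 [268. 140.  21.  22.]
side
d0.181 181 [0.5822 0.1432 0.1831] [0.5841 0.1398 0.1811] [0.05  0.051 0.01 ]
d0.185 158 [0.583  0.1412 0.1842] [0.5842 0.1401 0.1835] [0.05  0.051 0.007]
d0.19 38 [0.5833 0.1411 0.1857] [0.5838 0.1401 0.186 ] [0.049 0.051 0.002]
mug 0.87 [278. 293.  44.  61.]
water_glass 0.75 [319. 228.  33.  42.]
tuna_tin 0.77 [219. 201.  24.  23.]
wrist
d0.181 2388 [0.5864 0.1355 0.1847] [0.5852 0.1371 0.181 ] [0.052 0.052 0.01 ]
d0.185 3281 [0.586  0.1366 0.1855] [0.5852 0.1372 0.1844] [0.052 0.052 0.009]
d0.19 2363 [0.5856 0.1375 0.186 ] [0.5851 0.1373 0.1869] [0.051 0.052 0.004]
mug 0.63 [ 13. 126.  24.  53.]
water_glass 0.92 [160. 231.  66.  68.]
tuna_tin 0.65 [324.  34.  64.  67.]
```

View pics/v8.png

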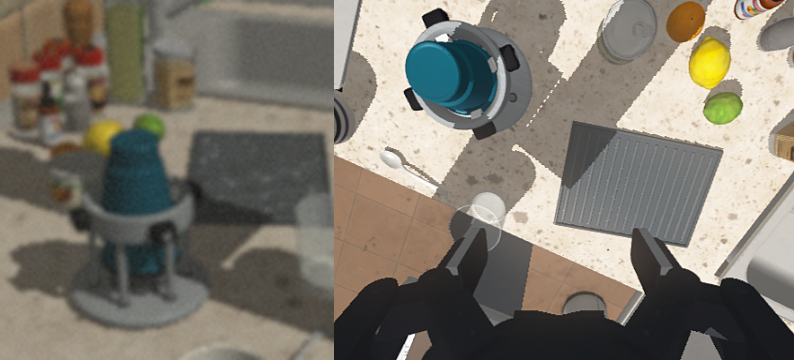

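The picture shows the pile upright in the collar (foot at about (437,75)), with its foot 185 mm up, so the mouth is at 101 mm, latched. The mat at (640,185) is empty, and the mug, glass and tin have not moved.

```bash
python3 -c "
from plant import close_job
print(close_job())"
```

```text
the job is handed in; nothing more can be done
None
```

Both washed cups are clicked into the dispenser over the first one, and the pile stays down by itself (top cup's mouth measured at about 101 mm); the mug, glass and tin were left where they were, and the job is handed in at about 15 s.

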